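Check a capped tube over the light box

ROBOT

A 6-joint arm with a two-finger parallel gripper is mounted at the origin on the work surface. World frame = base frame: x ahead of the robot, y to its left, z up, the work surface at z = 0. Lengths are in mm, angles in rad, forces in N, time in s.
With the tool pointing down it reaches from about 350 to 775 mm from the base axis. Payload 7.3 kg.
Tool frame: the origin (TCP) lies at the centre of the arm's flange, where the gripper is bolted on; the fingertips stand 178 mm ahead of it and the grasp point (between the pads) lies 159 mm ahead of it; z points along the fingers, y is the line along which they close (so a half turn about z gives the same grasp; the last joint's range is limited). The gripper opens to 92 mm and grips with 3 to 60 N. Pads are 19 mm wide; open, the fingers measure 130 mm over their backs; the gripper's body (75 mm by 190 mm) begins 47 mm behind the grasp point.
Start: joints at [1.142, 0.342, 1.524, -0, 1.275, -0.146], TCP at [146.477, 504.155, 404.741] pointing down, gripper open.
Joint ranges: [-2.53, 2.53], [-0.77, 2.02], [0.04, 2.7], [-1, 4.14], [0.28, 2.66], [-3.11, 3.11]. Speed limits (rad/s): [2.57, 2.57, 3.14, 3.14, 3.14, 3.14].

INTERFACE

Orientations are given as [roll, pitch, yaw] about the fixed x, y, z axes, in that order (R = Rz(yaw) Ry(pitch) Rx(roll)).
In Python, from plant import * gives the robot as it stands. The module is installed in compiled form; this text tells all that it offers.
- The arm moves only by the shell command python3 -m inch 'ROWS'. ROWS is JSON, a list of rows, each a list of 5 numbers: the shift along the tool's x, y, z in m, then the turn about the tool's z in rad, then the opening, from 0 (shut) to 1 (fully open). In form: [[tx, ty, tz, spin, claw], ...]. A call has 1 to 8 rows; each row is the pose to reach, as a shift and turn from the pose commanded when the call began, along the tool's axes at that moment; what a row does not reach only later rows make up. A row lasts 1/12 s, in which the tool goes at most 41.7 mm and 7.16 degrees, less where a joint would pass 70% of its speed; a pose out of reach is approached as far as the arm can. A call with a gripper value outside its range is refused whole. The fingers move at their own pace and stop on an object; the grip force is fixed at half the most. Time passes only in rows, so rows that repeat a pose let the fingers close. It gives the time, the measured TCP pose, the force, the opening and the grip force at its end, in the units of the state.
- get_obs(): the state, without advancing time (a new reading comes with each control period).
- capture(name): name is "side" or "top" or "wrist"; returns a dict with "color" (384x512x3 uint8, red, green, blue), "intrinsics" (3x3 intrinsics, pixels), "pose" (4x4, takes a point from camera to world coordinates). Camera axes: x right, y down, z forward; pixel columns grow to the right and rows downward; lengths in mm; the calibration is good to about 2 mm. A picture is of the moment at which its call begins. There is no depth.
- close_job(): hands the job in; it is judged then, once.
Trained networks look in a picture, given as the dict that the camera call returned (one of the last four; its "shot" number tells which), for a name from the list of things; names that differ only in an ending like _2 or _b are one class to them, and where a whole thing is asked for, a point or a joint stands for the part that bears it (a point fixed in the world has none). Each returns a list of dicts, best first, with "conf" (0 to 1); they miss things now and then, are a little off and sometimes report something else, mostly with a low value. They report only what shows in the picture. A call takes as long as a camera call.
- look_for(picture, target): "rect" ([centre column, centre row, width, height] in pixels, round what is visible of it).
- trace(picture, target): "pixels" (384x512 bool, what is visible of it) and "rect" ([centre column, centre row, width, height] in pixels, round what is visible of it).
- tip_of(picture, target): "centre" ([column, row] in pixels: a listed point, or the origin of a listed thing).
The state is a dict: "time": time; "joint_positions": joint angles; "dq": joint speeds; "tau": joint torques, N m; "tool_pos": TCP position; "tcp_rot": TCP orientation; "contact_force": force on the tool from outside, world axes, zero at the start; "moment": the same for the moment, N m; "grip_width": finger opening in mm; "finger_force": force on a finger pad.
Only numpy, scipy, OpenCV 4.12 (cv2) and the standard library are available. Lean on these libraries where they do the work, as an engineer would, in place of code of your own. Each camera call takes 0.05 s, during which the arm holds its last target. There are 200 camera calls.

TASK

Switch on the light box by pushing its toggle lever fully over, then draw the tall capped tube straight up out of the rack, leaving the shorter capped tube and the two open ones in place. Tip it about 45 degrees from upright, cap end uppermost, and hold it still in the gripper over the middle of the lit glass, raised well clear of it, so that its wall can be checked for cracks. The program finishes while holding the tube there; leave everything else on the bench undisturbed.

Things in the scene. Friction and masses are not known exactly. Their poses are not given: they have to be found in the camera images.
- tube_tall: The tube to check: closed, frosted white, conical foot, blue ribbed cap, 118 mm tall, about 50 g. Body 29 mm in diameter, tapering to 12 mm over the lowest 16 mm; cap 34 mm in diameter, 18 mm tall (100 to 118 mm from the foot). Origin at the centre of its foot, z along its axis to the cap. Stands upright in any one of the rack's four places, foot 6 mm and cap top 124 mm above the bench.
- tube_tall_mid (a point): Half-way point of the tall tube on its axis, 59 mm from its foot
- tube_tall_cap (a point): Centre of the tall tube's cap, on its axis, 109 mm from its foot
- tube_short: A shorter tube with the same kind of cap, 90 mm tall over all, cap 34 mm in diameter and top 96 mm above the bench, standing in the rack; stays there. Origin at its foot, z to the cap
- tube_open_a: An open tube without cap, 29 mm in diameter, 104 mm tall, rim 110 mm above the bench, standing in the rack; stays there. Origin at its foot, z up
- tube_open_b: A second open tube, the same as the first; stays in the rack
- rack: Aluminium rack fixed to the bench, left or right; 90 mm along its x, 280 mm along its y, 70 mm high. Four round places in a row along its y at -96, -32, 32, 96 mm: 31 mm holes through two plates (tops 30 and 68 mm above the bench) over a foot plate 6 mm thick. Origin at the centre of its underside, z up. Fingers have room on the +x and -x sides of a cap.
- lightbox: Flat light box fixed to the bench, 160 mm along its x, 220 mm along its y, 35 mm high, with a pale square glass 140 mm on a side in its top and a toggle lever beside the glass, at its +y end. Origin at the centre of its underside, z up. It may stand left or right.
- glass (a point): Centre of the glass on top of the light box, 36 mm above the bench; axes as the light box
- toggle (a joint): Angle of the light box's toggle lever in rad: 0 leaning fully to the box's -x (off), 1.0 fully over to the box's +x (on); midway it is upright. It stays where it is left and needs only a light push
- toggle_tip (a point): Tip of the toggle lever; centre of its ball, 26 mm in diameter, on a thin stalk. The lever turns about a level axis along the box's y, 57 mm above the bench at the box's (0, 80 mm); the ball's centre is 50 mm from it, so goes from 24 mm on the -x side to 24 mm on the +x side, 101 mm above the bench at both ends, 107 midway. Black housing below: 70 x 50 mm, top 70 mm above the bench
- cap_a: A spare blue cap lying on the bench, 34 mm in diameter, 18 mm tall; leave alone. Origin at the centre of its underside
- cap_b: Another spare cap, the same; leave alone
- pen: Marker pen lying on the bench, 130 mm long along its x, 14 mm thick; leave alone. Origin near its middle, underside
- beaker: Glass beaker, 68 mm across, 85 mm tall, at the back; leave alone. Origin at the centre of its underside
- dish: Flat lidded glass dish, 93 mm across, 14 mm tall, at the back; leave alone. Origin at the centre of its underside

How it is judged:
By the outcome, as a careful person would: the job done as asked, in the order asked, and still so for the second after the job is handed in, while the arm keeps its last pose, push and grip.
It also fails if it takes over 58 s, if anything falls off the work surface, if the arm or the gripper's body presses on something with over 40 N, if the wrist force passes 120 N, or if a joint passes its speed limit or range.

## Working session

There is one attempt and no reset: what is moved stays moved. The work goes in short steps, Python scripts to look and compute and a shell command to move; the robot and the scene stay as the last step left them, time stands still between calls to the robot, and variables do not carry over. Pictures are saved under pics/ and viewed, at most 10 in all, crops included, and the job is handed in when it is done.

```bash
mkdir -p pics
cat > h.py <<'E'
from plant import *
import numpy as np, cv2
from scipy.spatial.transform import Rotation as R
def proj(c,p):
    T=np.linalg.inv(c["pose"]); q=T[:3,:3]@np.array(p,float)+T[:3,3]; u=c["intrinsics"]@q; return u[:2]/u[2]
def ray(c,px):
    d=np.linalg.inv(c["intrinsics"])@[px[0],px[1],1]; d=c["pose"][:3,:3]@d; return c["pose"][:3,3],d/np.linalg.norm(d)
def atz(c,px,z):
    o,d=ray(c,px); return o+d*(z-o[2])/d[2]
def tri(l):
    A=np.zeros((3,3));b=np.zeros(3)
    for c,px in l:
        o,d=ray(c,px);M=np.eye(3)-np.outer(d,d);A+=M;b+=M@o
    return np.linalg.solve(A,b)
def save(c,n): cv2.imwrite("pics/"+n,c["color"][:,:,::-1])
E
python3 - <<'E'
from h import *
o=get_obs(); print({k:np.round(v,3) for k,v in o.items()})
C={n:capture(n) for n in("side","top")}
im=np.hstack([C[n]["color"] for n in C]); cv2.imwrite("pics/a.png",cv2.resize(im[:,:,::-1],(800,300),interpolation=cv2.INTER_AREA))
save(C["top"],"top.png");save(C["side"],"side.png")
for n in C:
  print(n,np.round(C[n]["pose"][:3,3]))
  for t in["tube_tall","tube_tall_cap","tube_short","tube_open_a","rack","lightbox","glass","toggle_tip","cap_a","pen","beaker","dish"]:
    print(t,[(np.round(r["centre"]).tolist(),round(r["conf"],2)) for r in tip_of(C[n],t)[:3]],[np.round(r["rect"]).tolist() for r in look_for(C[n],t)[:2]])
E
```

```text
{'time': np.float64(0.0), 'joint_positions': array([ 1.142,  0.343,  1.525, -0.   ,  1.275, -0.146]), 'dq': array([ 0.002,  0.001,  0.   ,  0.002,  0.   , -0.001]), 'tau': array([ -0.   , -43.125, -24.422,   0.072,   0.056,  -0.   ]), 'tool_pos': array([146.428, 504.031, 404.03 ]), 'tcp_rot': array([-3.14 , -0.   ,  2.859]), 'contact_force': array([ 1.159, -0.211, -0.019]), 'moment': array([0.036, 0.05 , 0.03 ]), 'finger_force': np.float64(0.0), 'grip_width': np.float64(92.001)}
side [282. 859. 909.]
tube_tall [([235.0, 337.0], 0.82), ([137.0, 274.0], 0.43)] [[239.0, 311.0, 18.0, 28.0]]
tube_tall_cap [([239.0, 308.0], 0.7), ([240.0, 326.0], 0.2)] [[239.0, 313.0, 20.0, 34.0], [270.0, 268.0, 12.0, 21.0]]
tube_short [([219.0, 207.0], 0.22)] [[280.0, 249.0, 14.0, 20.0], [232.0, 134.0, 29.0, 32.0]]
tube_open_a [([252.0, 315.0], 0.72)] [[254.0, 290.0, 19.0, 21.0], [267.0, 270.0, 16.0, 24.0]]
rack [([258.0, 306.0], 0.74)] [[256.0, 301.0, 87.0, 128.0]]
lightbox [([328.0, 164.0], 0.92), ([318.0, 229.0], 0.54)] [[327.0, 159.0, 88.0, 65.0]]
glass [([336.0, 152.0], 0.65)] [[326.0, 164.0, 90.0, 6
[... 561 characters left out ...]
e_tall_cap [([117.0, 226.0], 0.58)] [[120.0, 227.0, 19.0, 17.0]]
tube_short [([195.0, 231.0], 0.58)] [[194.0, 234.0, 16.0, 13.0]]
tube_open_a [([150.0, 230.0], 0.62), ([175.0, 230.0], 0.49)] []
rack [([151.0, 227.0], 0.75), ([164.0, 229.0], 0.56)] [[161.0, 230.0, 114.0, 43.0]]
lightbox [([350.0, 239.0], 0.59)] []
glass [([359.0, 245.0], 0.85)] [[350.0, 240.0, 97.0, 78.0], [194.0, 235.0, 18.0, 14.0]]
toggle_tip [([325.0, 238.0], 0.6)] [[329.0, 237.0, 13.0, 13.0]]
cap_a [([257.0, 224.0], 0.56)] []
pen [([255.0, 163.0], 0.71)] [[253.0, 162.0, 12.0, 47.0]]
beaker [([348.0, 137.0], 0.9), ([255.0, 254.0], 0.33)] [[327.0, 235.0, 8.0, 10.0]]
dish [([163.0, 127.0], 0.83)] [[161.0, 127.0, 33.0, 32.0]]
```

View pics/top.png

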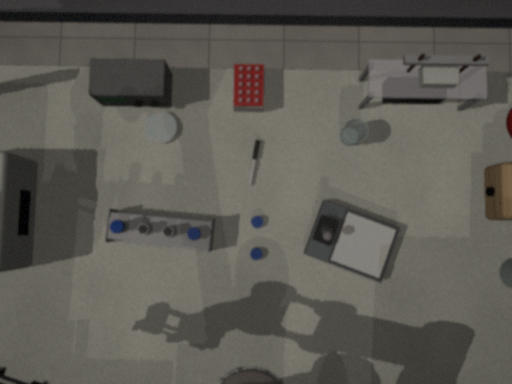

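View pics/side.png

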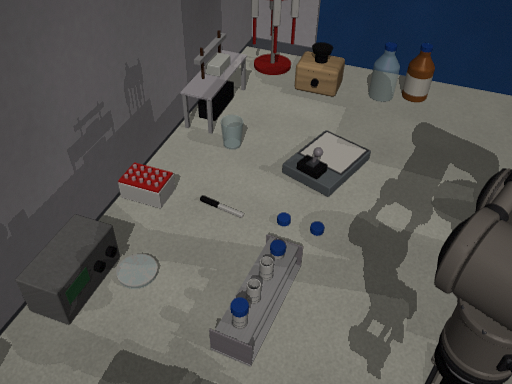

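Top view: the rack is on the left, with the tall cap at (118,226), open tubes at (145,228) and (170,231), and the short cap at (194,234). The light box is on the right with its glass near (363,244) and toggle near (327,236). In the side view the tall cap is at (240,308) and the toggle ball at (318,153).

Run:
```python
from h import *
t=capture("top");s=capture("side")
a=cv2.resize(t["color"][195:285,300:410],None,fx=4,fy=4,interpolation=cv2.INTER_CUBIC)
b=cv2.resize(s["color"][125:215,275:375],None,fx=3.6,fy=4,interpolation=cv2.INTER_CUBIC)
cv2.imwrite("pics/c.png",np.hstack([a,b])[:,:,::-1])
print("cap",tri([(t,(118,226.5)),(s,(240,308))]),"short",tri([(t,(194,234)),(s,(278,247))]),"tog",tri([(t,(328,237)),(s,(318.5,153))]))
g=cv2.cvtColor(t["color"],cv2.COLOR_RGB2GRAY); print(g[244,363],g[255,320])
m=np.zeros_like(g);m[195:285,300:410]=(g[195:285,300:410]>150)
n,l,st,ce=cv2.connectedComponentsWithStats(m);k=1+np.argmax(st[1:,4]);c=np.argwhere(l==k)[:,::-1].astype(np.float32)
r=cv2.minAreaRect(c);print(r,[atz(t,p,36).round() for p in cv2.boxPoints(r)],atz(t,r[0],36))
for n,z in(("tube_tall_cap",115),("tube_short",90)):
  for C in(t,s): print(n,[(q["rect"],q["conf"]) for q in trace(C,n)[:2]])
for p in [(106,210),(214,216),(106,238),(211,250)]: print(atz(t,p,68).round())
```

```text
cap [487.76695499 343.67394615 111.17011663] short [473.00020311 152.25494681  89.1109214 ] tog [ 473.03007193 -192.33971559  101.33392821]
128 66Traceback (most recent call last):
  File "<stdin>", line 9, in <module>
    return _wrapfunc(a, 'argmax', axis=axis, out=out, **kwds)
    return bound(*args, **kwds)
ValueError: attempt to get argmax of an empty sequence
```

View pics/c.png

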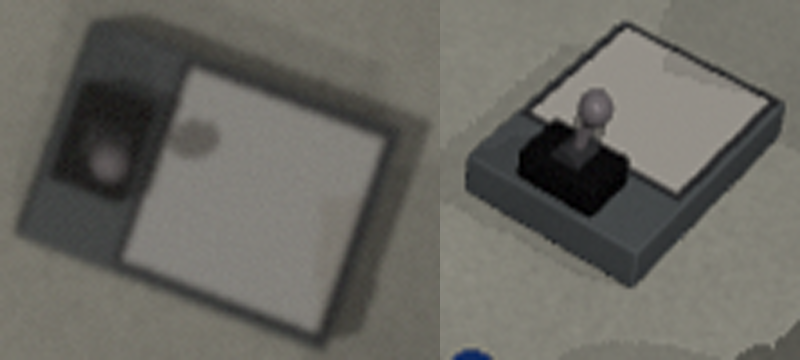

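The crop shows the toggle ball at (327,235.5) in the top view and (318.1,152) in the side view, leaning towards the box's −x. The glass corners in the top view are near (347.5,211.5), (397.5,229), (380.5,281) and (330.5,260.5).

Run:
```python
from h import *
t=capture("top");s=capture("side")
gc=[(347.5,211.5),(397.5,228.75),(380.5,281.25),(330.5,260.5)]
P=np.array([atz(t,p,36)[:2] for p in gc]);print(P.round(),P.mean(0))
print("edges",[ (np.linalg.norm(P[i]-P[i-1]).round(),np.degrees(np.arctan2(*(P[i]-P[i-1])[::-1])).round(1)) for i in range(4)])
tip=tri([(t,(327,235.5)),(s,(318.1,152))]);print("tog",tip)
# rectangle fit of side view glass corners too
sc=[((x-440)/3.6+275,y/4+125) for x,y in[(627,24),(778,104),(678,192),(530,112)]]
Q=np.array([atz(s,p,36)[:2] for p in sc]);print(Q.round(),Q.mean(0));print("edges",[ (np.linalg.norm(Q[i]-Q[i-1]).round(),np.degrees(np.arctan2(*(Q[i]-Q[i-1])[::-1])).round(1)) for i in range(4)])
def blue(c,box):
  x0,y0,x1,y1=box;h=c["color"][y0:y1,x0:x1].astype(int);m=(h[...,2]>h[...,0]+35).astype(np.uint8)
  n,l,st,ce=cv2.connectedComponentsWithStats(m);k=1+np.argmax(st[1:,4]);return ce[k]+[x0,y0],st[k]+[x0,y0,0,0,0]
for n,b1,b2 in(("tall",(105,212,130,240),(225,290,255,322)),("short",(182,222,206,246),(266,235,290,260))):
  p,q=blue(t,b1),blue(s,b2);print(n,p,q,tri([(t,p[0]),(s,q[0])]))
```

```text
[[ 540. -256.]
 [ 496. -391.]
 [ 354. -345.]
 [ 407. -211.]] [ 449.13848424 -300.90930517]
edges [(np.float64(140.0), np.float64(-18.9)), (np.float64(142.0), np.float64(-108.1)), (np.float64(149.0), np.float64(161.7)), (np.float64(144.0), np.float64(68.6))]
tog [ 475.39816882 -189.29172735  106.2800617 ]
[[ 495. -392.]
 [ 357. -340.]
 [ 410. -212.]
 [ 540. -257.]] [ 450.47582843 -300.41273767]
edges [(np.float64(143.0), np.float64(-108.5)), (np.float64(148.0), np.float64(159.2)), (np.float64(138.0), np.float64(67.5)), (np.float64(138.0), np.float64(-18.9))]
tall (array([116.48305085, 226.18644068]), array([111, 221,  12,  12, 118])) (array([239.20134228, 306.77852349]), array([230, 297,  19,  21, 298])) [488.53786584 345.65287251 117.35737902]
short (array([193.26732673, 233.08910891]), array([188, 228,  12,  11, 101])) (array([277.49282297, 247.48325359]), array([270, 240,  16,  16, 209])) [474.47676379 154.0383757   88.93695259]
```

```bash
python3 -m inch '[[-0.034,-0.023,0,0,0],[-0.067,-0.047,0,0,0],[-0.1,-0.07,0,0,0],[-0.134,-0.094,0,0,0],[-0.167,-0.117,0,0,0],[-0.2,-0.14,0,0.066,0],[-0.234,-0.164,0,0.066,0],[-0.267,-0.187,0,0.066,0]]'
```

```text
time: 3.37
tool_pos: [351.4, 248.3, 405.0]
tcp_rot: [3.141, 0.001, 2.793]
contact_force: [0.9, 1.4, 0.0]
grip_width: 43.3
finger_force: 0.0
```

```bash
python3 -m inch '[[-0.019,-0.034,0,0,0],[-0.038,-0.068,0,0,0],[-0.057,-0.103,0,0,0],[-0.075,-0.137,0,0,0],[-0.094,-0.171,0,0,0],[-0.113,-0.205,0,0,0],[-0.132,-0.24,0,0,0],[-0.15,-0.272,0,0,0]]' && python3 -m inch '[[-0.018,-0.033,0,0,0],[-0.036,-0.066,0,0,0],[-0.054,-0.099,0,0,0],[-0.054,-0.099,0.035,0,0],[-0.054,-0.099,0.07,0,0],[-0.054,-0.099,0.105,0,0],[-0.054,-0.099,0.137,0,0],[-0.054,-0.099,0.137,0,0]]'
python3 - <<'E'
from h import *
s=capture("side");t=capture("top")
a=cv2.resize(s["color"][75:215,255:455],(480,336));b=cv2.resize(t["color"][190:290,290:390],(320,336))
cv2.imwrite("pics/d.png",np.hstack([a,b])[:,:,::-1])
E
```

```text
time: 4.03
tool_pos: [398.5, -59.0, 405.0]
tcp_rot: [3.142, 0.001, 2.792]
contact_force: [0.5, 0.7, 0.7]
grip_width: 0.3
finger_force: 0.0
time: 4.7
tool_pos: [413.9, -167.5, 263.0]
tcp_rot: [3.139, -0.01, 2.792]
contact_force: [-1.6, 1.8, -0.5]
grip_width: 0.5
finger_force: 0.0
```

View pics/d.png

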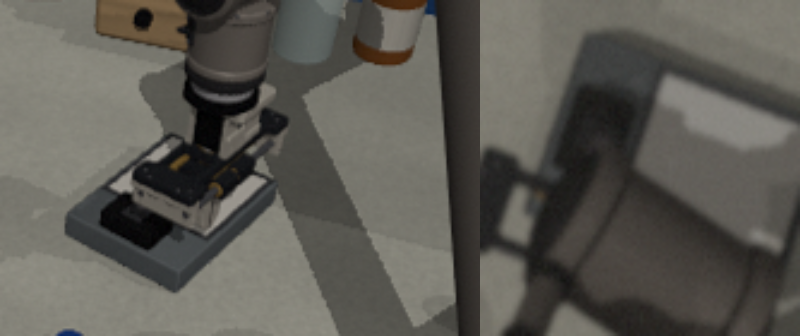

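The gripper hides the lever in both views. The fingers stand just behind it on the −x side with no contact force, so I'm pushing.

```bash
python3 -m inch '[[-0.012,0,0,0,0],[-0.024,0,0,0,0],[-0.034,0,0,0,0],[-0.044,0,0,0,0],[-0.054,0,0,0,0],[-0.064,0,0,0,0],[-0.07,0,0,0,0],[-0.075,0,0,0,0]]'; python3 -m inch '[[-0.002,0,0,0,0],[-0.004,0,0,0,0],[-0.004,0,0,0,0]]'
```

```text
time: 5.47
tool_pos: [486.9, -194.1, 269.8]
tcp_rot: [-3.141, 0.003, 2.793]
contact_force: [-1.2, 1.2, 0.5]
grip_width: 0.4
finger_force: 0.8
time: 5.72
tool_pos: [489.2, -194.9, 268.3]
tcp_rot: [3.141, -0.003, 2.793]
contact_force: [-5.3, 3.1, 6.1]
grip_width: 0.1
finger_force: 3.0
```

```bash
python3 -m inch '[[-0.002,0,0,0,0],[-0.004,0,0,0,0],[-0.004,0,0,0,0]]'
```

```text
time: 5.97
tool_pos: [490.9, -195.5, 268.0]
tcp_rot: [3.141, -0.01, 2.794]
contact_force: [-16.3, 5.2, 14.5]
grip_width: 0.6
finger_force: 9.2
```

```bash
python3 -m inch '[[0.01,0,0,0,0],[0.03,0,0,0,0],[0.04,0,-0.02,0,0],[0.04,0,-0.06,0,0.5],[0.04,0.03,-0.1,0,1],[0.04,0.06,-0.137,0,1],[0.04,0.1,-0.137,0,1],[0.04,0.14,-0.137,0,1]]';python3 -m inch '[[0.01,0.04,0,0.12,1],[0.02,0.08,0,0.24,1],[0.03,0.12,0,0.36,1],[0.04,0.16,0,0.48,1],[0.04,0.2,0,0.6,1],[0.04,0.2,0,0.6,1]]'
python3 - <<'E'
from h import *
s=capture("side");t=capture("top")
a=cv2.resize(s["color"][125:215,275:375],(400,360));b=cv2.resize(t["color"][190:290,290:410],(400,360))
cv2.imwrite("pics/e.png",np.hstack([a,b])[:,:,::-1]);o=get_obs();print(o["joint_positions"],o["tool_pos"],o["tcp_rot"])
E
```

```text
time: 6.63
tool_pos: [502.0, -57.1, 408.6]
tcp_rot: [3.141, 0.008, 2.79]
contact_force: [0.8, -0.2, -0.6]
grip_width: 29.3
finger_force: 0.0
time: 7.13
tool_pos: [532.3, 147.6, 405.2]
tcp_rot: [3.139, -0.0, 2.189]
contact_force: [-0.4, -0.7, -0.3]
grip_width: 69.3
finger_force: 0.0
[ 1.29905488e-01  3.91676099e-01  1.44877369e+00  6.45152722e-04
  1.29972663e+00 -4.95207023e-01] [532.41273042 146.69205262 404.74079871] [3.14005109e+00 1.25849247e-04 2.19573643e+00]
```

View pics/e.png

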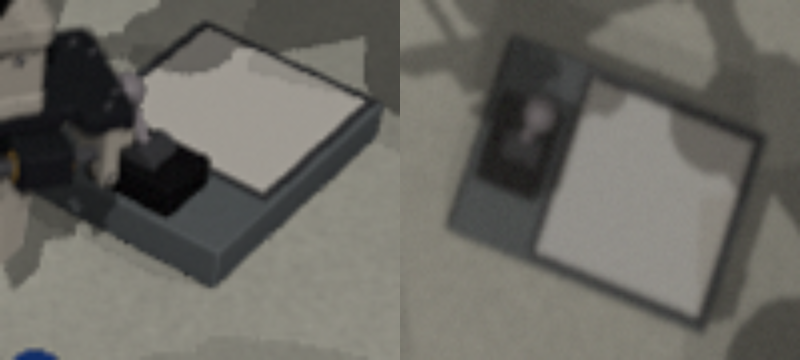

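Run:
```python
from h import *
s=capture("side");t=capture("top")
x=np.array([np.cos(np.radians(-20)),np.sin(np.radians(-20))])
G=np.array([450,-300.5])
for n,p,c in(("old",(327,235.5),t),("oldS",(318.1,152),s),("new",(331.4,221.4),t),("newS",(275+128/4,125+83/4),s)):
  for z in(101,106): print(n,z,atz(c,p,z)[:2].round(1),((atz(c,p,z)[:2]-G)@x).round(1))
for c in(t,s):print([(r["centre"],r["conf"]) for r in tip_of(c,"toggle_tip")[:2]])
im=np.hstack([cv2.resize(t["color"][205:260,305:360],(440,440),interpolation=cv2.INTER_CUBIC)]);cv2.imwrite("pics/f.png",im[:,:,::-1])
print(t["color"][255:262,358:364].mean((0,1)),t["color"][262,300:306].mean(0))
```

```text
old 101 [ 474.6 -190.3] -14.6
old 106 [ 474.6 -189.5] -14.8
oldS 101 [ 477.4 -196. ] -10.0
oldS 106 [ 476.2 -189.4] -13.4
new 101 [ 510.8 -201.4] 23.2
new 106 [ 510.7 -200.6] 22.8
newS 101 [ 512.7 -211.8] 28.6
newS 106 [ 511.2 -205.2] 24.9
[([333.0, 224.1], 0.58)]
[([306.7, 145.2], 0.45)]
[144.45238095 142.14285714 136.35714286] [131.16666667 128.16666667 118.16666667]
```

View pics/f.png

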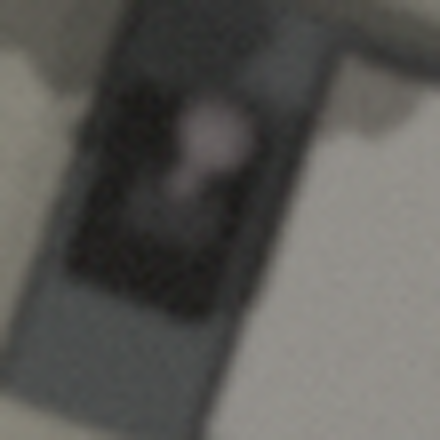

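The ball is now at +24 mm on the box's +x side, so the lever is fully over. Next is the tall tube.

```bash
python3 -m inch '[[0.03,0.013,0,0.11,1],[0.06,0.026,0,0.22,1],[0.09,0.04,0,0.33,1],[0.12,0.053,0,0.44,1],[0.15,0.065,0,0.56,1],[0.185,0.08,0,0.698,1],[0.185,0.08,0,0.698,1],[0.185,0.08,0,0.698,1]]'
python3 - <<'E'
from h import *
w=capture("wrist");o=get_obs();print(o["tool_pos"],o["tcp_rot"],w["pose"].round(2))
save(w,"w.png")
for n in("tube_tall_cap","tube_short","tube_open_a"):print(n,[(r["centre"],r["conf"]) for r in tip_of(w,n)[:2]],[(r["rect"],r["conf"]) for r in look_for(w,n)[:3]])
h=w["color"].astype(int);m=(h[...,2]>h[...,0]+35).astype(np.uint8)
n,l,st,ce=cv2.connectedComponentsWithStats(m)
for k in range(1,n):
  if st[k,4]>200: print(st[k],ce[k],atz(w,ce[k],124))
print(proj(w,(488.5,345.6,124)))
E
```

```text
time: 8.1
tool_pos: [489.3, 341.3, 404.4]
tcp_rot: [3.142, 0.0, 1.497]
contact_force: [0.6, -1.0, 0.1]
grip_width: 91.5
finger_force: 0.0
[489.70578424 340.16883797 404.46463688] [3.14148686e+00 5.74736666e-04 1.49684756e+00] [[ 1.0000e+00 -7.0000e-02 -2.0000e-02  4.9382e+02]
 [-7.0000e-02 -9.7000e-01 -2.4000e-01  4.0673e+02]
 [-0.0000e+00  2.5000e-01 -9.7000e-01  3.8442e+02]
 [ 0.0000e+00  0.0000e+00  0.0000e+00  1.0000e+00]]
tube_tall_cap [([262.0, 183.7], 0.84)] [([258.1, 183.1, 32.0, 36.9], 0.61)]
tube_short [([259.3, 227.8], 0.73)] []
tube_open_a [([256.9, 249.6], 0.81), ([262.6, 206.0], 0.67)] [([262.5, 224.2, 27.7, 22.5], 0.69)]
[243 167  34  36 934] [259.11991435 184.76766595] [487.68396587 346.70867902 124.        ]
[260.01992157 185.790527  ]
```

View pics/w.png

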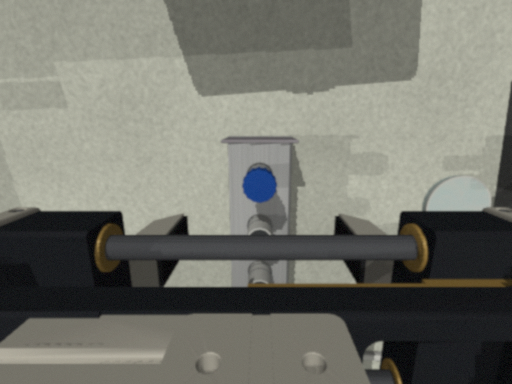

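The wrist view shows the tall cap at (260,185) with the rack running down the image, square to the fingers.

```bash
python3 -m inch '[[0.006,-0.002,0.02,0,1],[0.006,-0.002,0.05,0,1],[0.006,-0.002,0.07,0,1],[0.006,-0.002,0.07,0,1],[0.006,-0.002,0.07,0,1]]'
python3 - <<'E'
from h import *
w=capture("wrist");o=get_obs();print(o["tool_pos"],o["tcp_rot"])
h=w["color"].astype(int);m=(h[...,2]>h[...,0]+35).astype(np.uint8)
n,l,st,ce=cv2.connectedComponentsWithStats(m)
for k in range(1,n):
  if st[k,4]>200: print(st[k],ce[k],atz(w,ce[k],124))
# model-predicted rect of cap at a candidate
def rect(w,x,y):
  a=np.linspace(0,6.28,60);p=np.array([proj(w,(x+17*np.cos(t),y+17*np.sin(t),z)) for t in a for z in(106,124)]);return p.min(0),p.max(0)
for c in((488,346),(488,344),(488,348)):print(c,rect(w,*c))
E
```

```text
time: 8.87
tool_pos: [488.2, 346.5, 334.1]
tcp_rot: [-3.14, 0.001, 1.494]
contact_force: [0.2, 0.4, 1.7]
grip_width: 91.6
finger_force: 0.0
[488.54399621 346.81001197 335.47805611] [ 3.14068558e+00 -6.16137634e-04  1.49439044e+00]
[ 238  187   46   48 1691] [261.04908338 211.00473093] [487.86978161 347.95624769 124.        ]
(488, 346) (array([238.66780345, 185.76316862]), array([284.17180503, 234.59629719]))
(488, 344) (array([238.92459   , 188.19636088]), array([284.31780275, 237.0202783 ]))
(488, 348) (array([238.40975663, 183.31877053]), array([284.02508915, 232.16065628]))
```

```bash
python3 -m inch '[[-0.001,0,0.02,0,1],[-0.001,0,0.04,0,1],[-0.001,0,0.055,0,1],[-0.001,0,0.061,0,1],[-0.001,0,0.061,0,1],[-0.001,0,0.061,0,0],[-0.001,0,0.061,0,0],[-0.001,0,0.061,0,0]]'; python3 -m inch '[[0,0,0,0,0],[0,0,0,0,0],[0,0,0,0,0],[0,0,0,0,0],[0,0,0,0,0],[0,0,0,0,0]]'
```

```text
time: 9.58
tool_pos: [488.4, 346.2, 275.0]
tcp_rot: [3.139, -0.002, 1.495]
contact_force: [0.3, -0.3, 0.4]
grip_width: 76.2
finger_force: 0.0
time: 10.08
tool_pos: [488.0, 346.0, 273.5]
tcp_rot: [-3.142, -0.0, 1.495]
contact_force: [-0.0, -0.5, -0.6]
grip_width: 36.5
finger_force: 0.0
```

```bash
python3 -m inch '[[0,0,0,0,0],[0,0,0,0,0],[0,0,0,0,0],[0,0,0,0,0]]'; python3 -m inch '[[0,0,-0.01,0,0],[0,0,-0.03,0,0],[0,0,-0.05,0,0],[0,0,-0.07,0,0],[0,0,-0.09,0,0],[0,0,-0.11,0,0],[0,0,-0.13,0,0],[0,0,-0.14,0,0]]'
```

```text
time: 10.42
tool_pos: [488.0, 346.0, 273.4]
tcp_rot: [-3.142, -0.0, 1.495]
contact_force: [-0.1, 0.4, -0.1]
grip_width: 33.4
finger_force: 30.0
time: 11.08
tool_pos: [487.9, 346.1, 417.0]
tcp_rot: [3.138, -0.002, 1.495]
contact_force: [-0.2, -0.4, 0.4]
grip_width: 33.0
finger_force: 30.0
```

The tube is gripped and lifted clear of the rack. The moves can't tilt the tool, so I'll pivot the tube in the pads: set its foot lightly on free bench and swing the cap over in an arc.

```bash
python3 -m inch '[[-0.01,-0.01,0,0,0],[-0.03,-0.025,0,0,0],[-0.06,-0.04,0,0,0],[-0.09,-0.055,0,0,0],[-0.12,-0.07,0,0,0],[-0.15,-0.08,0,0,0],[-0.18,-0.08,0,0,0],[-0.2,-0.08,0,0,0]]'; python3 -m inch '[[-0.025,0,0,0,0],[-0.043,0,0.03,0,0],[-0.043,0,0.07,0,0],[-0.043,0,0.1,0,0],[-0.043,0,0.12,0,0],[-0.043,0,0.135,0,0],[-0.043,0,0.14,0,0],[-0.043,0,0.14,0,0]]';python3 - <<'E'
from h import *
s=capture("side");w=capture("wrist")
cv2.imwrite("pics/g.png",cv2.resize(np.hstack([s["color"][140:340,180:440],w["color"][84:284,100:400]]),(784,280))[:,:,::-1]);o=get_obs();print(o["tool_pos"],o["tcp_rot"])
E
```

```text
time: 11.75
tool_pos: [391.8, 150.9, 413.7]
tcp_rot: [3.142, 0.0, 1.495]
contact_force: [1.2, -0.4, 0.9]
grip_width: 33.1
finger_force: 30.0
time: 12.42
tool_pos: [389.5, 109.8, 272.7]
tcp_rot: [-3.139, 0.0, 1.495]
contact_force: [-0.6, -0.6, 0.0]
grip_width: 33.3
finger_force: 30.0
[390.10129435 109.88186065 274.1580847 ] [ 3.14056475e+00 -2.61909483e-04  1.49492291e+00]
```

View pics/g.png

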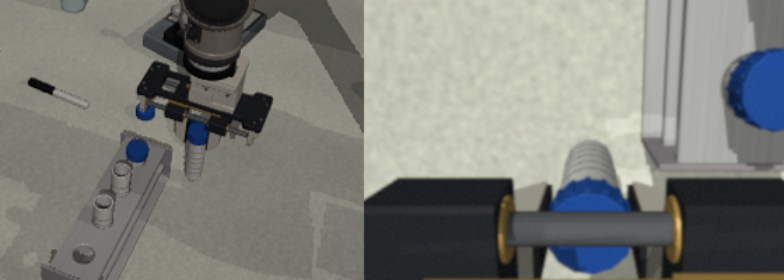

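The side crop shows the tall tube hanging upright in the gripper at (195,150), with the short and both open tubes still in the rack and one place empty. The wrist crop shows clear bench ahead in the direction of motion.

```bash
python3 -m inch '[[0,0,0.004,0,0],[0,0,0.007,0,0],[0,0,0.009,0,0],[0,0,0.009,0,0],[0,0,0.009,0,0]]'
```

```text
time: 12.93
tool_pos: [391.0, 110.0, 266.9]
tcp_rot: [3.135, -0.001, 1.495]
contact_force: [-1.5, 0.0, 21.0]
grip_width: 33.1
finger_force: 30.0
```

```bash
python3 -m inch '[[-0.008,0,0,0,0],[-0.015,0,0,0,0],[-0.023,0,0.001,0,0],[-0.03,0,0.0025,0,0],[-0.03,0,0.0025,0,0]]'
python3 - <<'E'
from h import *
s=capture("side");w=capture("wrist")
cv2.imwrite("pics/i.png",cv2.resize(np.hstack([s["color"][140:340,180:440],w["color"][84:284,100:400]]),(784,280))[:,:,::-1])
E
```

```text
time: 13.35
tool_pos: [388.0, 79.3, 262.9]
tcp_rot: [3.138, -0.0, 1.494]
contact_force: [-0.4, -0.6, 7.0]
grip_width: 33.3
finger_force: 30.0
```

View pics/i.png

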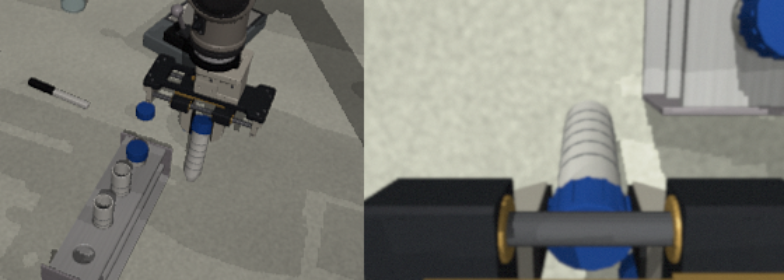

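The foot stayed put and the tube is tilting in the pads (foot at (192,178), cap at (203,122) in the side crop). I'll continue the arc to 45°.

```bash
python3 -m inch '[[-0.007,0,0.003,0,0],[-0.0145,0,0.0054,0,0],[-0.022,0,0.0085,0,0],[-0.0283,0,0.012,0,0],[-0.035,0,0.016,0,0],[-0.041,0,0.0202,0,0],[-0.0484,0,0.026,0,0],[-0.0484,0,0.026,0,0]]'
python3 - <<'E'
from h import *
s=capture("side");w=capture("wrist");t=capture("top")
o=get_obs();print(o["tool_pos"],o["contact_force"])
p0=np.array(o["tool_pos"])-[0,0,159]
x=np.array([.076,.997,0])
for C,n in((s,"s"),(w,"w"),(t,"t")):
  r=tip_of(C,"tube_tall")[:2];print(n,[(q["centre"],q["conf"]) for q in r])
  for a in(35,40,45,50,55):
    u=x*np.sin(np.radians(a))-np.array([0,0,np.cos(np.radians(a))]);print(a,proj(C,p0+108.4*u).round(1),(p0+108.4*u).round())
  tr=trace(C,"tube_tall")
  if tr: print(tr[0]["rect"],tr[0]["conf"])
E
```

```text
time: 14.12
tool_pos: [384.1, 30.7, 235.8]
tcp_rot: [3.14, 0.0, 1.494]
contact_force: [0.5, -1.4, 5.1]
grip_width: 33.1
finger_force: 30.0
[384.25931924  31.4416299  236.35995012] [ 1.27873417 -2.61771331  5.50166911]
s [([313.7, 266.3], 0.65)]
35 [318.  267.6] [389.  93. -11.]
40 [317.2 268.3] [390. 101.  -6.]
45 [316.5 268.6] [390. 108.   1.]
50 [315.8 268.7] [391. 114.   8.]
55 [315.3 268.4] [391. 120.  15.]
[221.4, 206.1, 44.1, 23.1] 0.59
w []
35 [260.8 126.1] [389.  93. -11.]
40 [260.8 116.5] [390. 101.  -6.]
45 [260.8 106.9] [390. 108.   1.]
50 [260.8  97.3] [391. 114.   8.]
55 [260.8  87.8] [391. 120.  15.]
[260.3, 185.7, 61.6, 166.2] 0.71
t []
35 [218.9 263.6] [389.  93. -11.]
40 [216.  263.5] [390. 101.  -6.]
45 [213.3 263.4] [390. 108.   1.]
50 [210.8 263.4] [391. 114.   8.]
55 [208.4 263.4] [391. 120.  15.]
[350.9, 239.2, 99.7, 81.1] 0.52
```

```bash
python3 -m inch '[[0,0,-0.005,0,0],[0,0,-0.015,0,0],[0,0,-0.03,0,0],[0,0,-0.05,0,0],[0,0,-0.075,0,0],[0,0,-0.1,0,0],[0,0,-0.125,0,0],[0,0,-0.14,0,0]]'; python3 -m inch '[[-0.005,0.001,0,0,0],[-0.015,0.004,0,0,0],[-0.03,0.008,0,0,0],[-0.05,0.012,0,0,0],[-0.075,0.018,0,0,0],[-0.1,0.025,0,0,0],[-0.125,0.031,0,0,0],[-0.15,0.038,0,0,0]]'; python3 -m inch '[[-0.025,0.006,0,0,0],[-0.05,0.012,0,0,0],[-0.075,0.018,0,0,0],[-0.1,0.025,0,0,0],[-0.125,0.031,0,0,0],[-0.15,0.038,0,0,0],[-0.17,0.043,0,0,0],[-0.185,0.047,0,0,0]]'; python3 -m inch '[[-0.01,0.002,0,0,0],[-0.018,0.004,0,0,0],[-0.023,0.005,0,0,0],[-0.025,0.006,0,0,0],[-0.025,0.006,0,0,0],[-0.025,0.006,0,0,0],[-0.025,0.006,0,0,0],[-0.025,0.006,0,0,0]]'
python3 - <<'E'
from h import *
s=capture("side");w=capture("wrist");t=capture("top")
o=get_obs();print(o["tool_pos"],o["contact_force"],o["finger_force"])
p0=np.array(o["tool_pos"])-[0,0,159]; x=np.array([.076,.997,0])
for a in(40,45,50):
    u=x*np.sin(np.radians(a))-np.array([0,0,np.cos(np.radians(a))]);print(a,proj(w,p0+108.4*u).round(1),proj(s,p0+108.4*u).round(1),(p0+49.4*u).round())
for C in(w,s): print([(q["rect"],q["conf"]) for q in trace(C,"tube_tall")[:2]],[(q["centre"],q["conf"]) for q in tip_of(C,"tube_tall")[:2]])
a=cv2.resize(s["color"][50:350,150:450],(400,400));b=cv2.resize(w["color"],(400,300))
im=np.zeros((400,800,3),np.uint8);im[:,:400]=a;im[:300,400:]=b;cv2.imwrite("pics/j.png",im[:,:,::-1])
E
```

```text
time: 15.23
tool_pos: [383.5, 32.0, 378.4]
tcp_rot: [3.14, -0.0, 1.495]
contact_force: [0.8, 0.3, -0.1]
grip_width: 33.2
finger_force: 30.0
time: 15.9
tool_pos: [409.8, -121.8, 374.9]
tcp_rot: [-3.139, -0.001, 1.495]
contact_force: [-0.3, 0.3, -0.7]
grip_width: 33.3
finger_force: 30.0
time: 16.57
tool_pos: [442.9, -310.5, 374.4]
tcp_rot: [-3.14, -0.002, 1.494]
contact_force: [0.5, 1.4, -1.1]
grip_width: 33.5
finger_force: 30.0
time: 17.23
tool_pos: [447.2, -333.7, 376.1]
tcp_rot: [3.141, -0.0, 1.495]
contact_force: [-0.7, -0.1, 0.6]
grip_width: 33.2
finger_force: 30.0
[ 447.2134707  -333.9635054   376.05266919] [ 1.49478143 -0.24335625 -0.29057841] 30.00000536441803
40 [261.3 117.4] [334.8 130. ] [ 450. -302.  179.]
45 [261.3 107.8] [334.3 129.4] [ 450. -299.  182.]
50 [261.3  98.3] [333.8 128.5] [ 450. -296.  185.]
[([259.5, 186.8, 56.8, 160.7], 0.92)] [([261.9, 110.4], 0.72), ([323.7, 35.3], 0.37)]
[([342.4, 105.3, 22.5, 41.6], 0.86)] [([330.7, 129.9], 0.8)]
```

View pics/j.png

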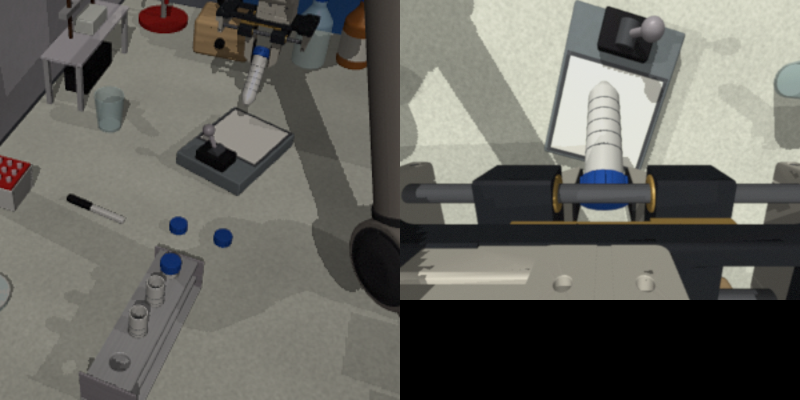

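The last picture shows the glass bright white and the lever fully over. The tube is tilted about 44° over the glass, the other three tubes are in the rack, and the rest of the bench is undisturbed.

```bash
python3 -m inch '[[0,0,0,0,0],[0,0,0,0,0],[0,0,0,0,0],[0,0,0,0,0]]'; python3 -c "
from plant import *
print(close_job())"
```

```text
time: 17.92
tool_pos: [447.2, -334.2, 375.9]
tcp_rot: [3.142, -0.0, 1.495]
contact_force: [0.1, 0.3, -1.5]
grip_width: 33.7
finger_force: 30.0
the job is handed in; nothing more can be done
None
```

The job is handed in, with no verdict returned: the light box is on and the gripper holds the tall tube still over the middle of the glass, about 45° from upright, cap up, its foot roughly 100 mm above it; to tilt it I rested its foot on bare bench and swung the cap over.

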